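# Pull the wide button cap off with the cap puller

## Robot

A 6-joint arm with a two-finger parallel gripper is mounted at the origin on a cart in front of the work surface, level with it; the furniture and walls round the work are solid. World frame = base frame: x ahead of the robot, y to its left, z up, the work surface at z = 0. Lengths are in mm, angles in degrees, forces in N, time in s.
With the tool pointing down it reaches from about 300 to 850 mm from the base axis. Payload 4.2 kg.
Tool frame: the origin (TCP) lies midway between the tips of the shut fingers; the grasp point (between the pads) lies 19 mm behind it; z points along the fingers, x is the direction in which the jaws open and shut, and the axes are right-handed (so a half turn about z gives the same grasp; the last joint's range is limited). The gripper opens to 91 mm and grips with 3 to 60 N. Pads are 32 mm wide; open, the fingers measure 118 mm over their backs; the gripper's body (76 mm by 178 mm) begins 60 mm behind the grasp point.
Start: joints at [-65.088, 18.312, 89.639, -0, 72.044, -1.146], TCP at [252.593, -516.566, 213.976] pointing down, gripper open.
Joint ranges: [-177.97, 177.97], [-48.28, 115.42], [12.27, 149.76], [-77.06, 257.06], [2.81, 150.46], [-146.56, 146.56]. Speed limits (degrees/s): [147.25, 147.25, 180, 180, 180, 180].

## Interface

Orientations are given as [roll, pitch, yaw] about the fixed x, y, z axes, in that order (R = Rz(yaw) Ry(pitch) Rx(roll)).
In Python, from workcell import env gives the robot as it stands. The module is installed in compiled form; this text tells all that it offers.
- The arm moves only by the tool drive_tool, never from a script. Its argument "series" is a list of rows, each a list of 3 entries, a list of its own where there are three numbers: the closure, from 0 (fully open) to 1 (shut), then the shift along the tool's x, y, z in mm, then the turn, a rotation vector about the tool's x, y, z in rad. In form: [[gripper, [dx, dy, dz], [rx, ry, rz]], ...]. A call has exactly 5 rows; each row is the pose to reach, as a shift and turn from the pose commanded when the call began, along the tool's axes at that moment; what a row does not reach only later rows make up. A row lasts 1/10 s, in which the tool goes at most 50 mm and 8.59 degrees, less where a joint would pass 70% of its speed; a pose out of reach is approached as far as the arm can. A call with a gripper value outside its range is refused whole. The fingers move at their own pace and stop on an object; "squeeze" is the grip in N (left out, the last holds). Time passes only in rows, so rows that repeat a pose let the fingers close, or fill a call up. It gives the time, the measured TCP pose, the force and the opening at its end, in the units of the state.
- env.state(): the state, without advancing time (a new reading comes with each control period).
- env.grab_frame(name): name is "side" or "top" or "wrist"; returns a dict with "image" (480x640x3 uint8, red, green, blue), "K" (3x3 intrinsics, pixels), "k1" (the pictures are not rectified: a ray, as slopes to the right and down, at radius r is drawn at 1 + k1 r^2 times it, then the intrinsics apply), "origin" and "orientation" of the camera in the world. Camera axes: x right, y down, z forward; pixel columns grow to the right and rows downward; lengths in mm; the calibration is good to about 2 mm. A picture is of the moment at which its call begins. There is no depth.
- env.job_done(): hands the job in, once; it reports no verdict.
The state is a dict: "time_s": time; "qpos": joint angles; "qvel": joint speeds; "effort": joint torques, N m; "ee_pos": TCP position; "ee_rot": TCP orientation; "force": force on the tool from outside, world axes, zero at the start; "torque": the same for the moment, N m; "gripper_width": finger opening in mm.
Only numpy, scipy, OpenCV 4.12 (cv2) and the standard library are available. Lean on these libraries where they do the work, as an engineer would, in place of code of your own. Each camera call takes 0.05 s, during which the arm holds its last target.

## Task

Take the C-shaped cap puller by its black grip, hook its fork under the wider of the two mushroom button caps and pull straight up until the cap pops off. Then stand the puller upright on the free worktop, with the cap still lying on its fork, and let go. Do not touch the caps with the gripper, and leave the smaller button alone.

Things in the scene. Friction and masses are not known exactly. Their poses are not given: they have to be found in the camera images.
- puller_grip (a point): Centre of the black grip of the loose steel cap puller (0.25 kg, 110 mm high, standing upright on its fork). Grip: 30 (x) x 22 (y) x 50 (z) mm, its centre 85 mm above the puller's underside. z up; x is the way the fork opens. C-shape: fork at the foot, riser 36 to 48 mm behind (-x) the grip axis, bridge above (22 mm wide, 44 mm clear over the fork) that carries the grip.
- puller_fork (a point): Centre of the puller's fork, on its underside, 85 mm straight below the grip centre; same axes. Two flat prongs 8 mm thick, 9 mm wide, 48 mm wide over all, with a 30 mm slot between, open at +x: prong tips 38 mm ahead (+x) of this point, closed end of the slot 22 mm behind it. With the grip straight above a button's axis, the fork is centred round its neck.
- wide_cap: The cap to pull: black round mushroom head, 56 mm across, 23 mm high, 0.05 kg, loose but held snugly on its neck by hidden spring pads (about 5 to 15 N to pull off; free after 12 mm of rise). Origin: centre of its flat underside, z up. Below it is a bare round steel neck, 17 mm in diameter, with a free gap of 24 mm between the cap's underside and the collar on the box.
- wide_box: Grey square push-button box, 80 x 80 x 46 mm, with mounting ears and a black cable gland, fixed to the worktop, that carries the wide cap. Origin: centre of its underside, z up. The neck rises from the middle of its top; the seated cap's underside is 72 mm above this origin, the neck's top 84 mm.
- small_cap: The smaller black mushroom cap, 38 mm across, at the same height on an identical grey box about 0.2 m to one side. To be left alone. Origin: centre of its flat underside.
Mind the look-alikes: they are no part of the job. What is shaped like the part that bears puller_grip but orange, purple or red is not meant.

How it is judged (in metres and radians):
On the way:
1. the wide cap has been lifted clear of its neck: at least 14 mm above its seat, still over the box's middle (within 25 mm) and level within 20 degrees (z of wide_cap in the frame of wide_box above 0.086 m and horizontal distance between wide_cap and wide_box below 0.025 m and angle between wide_cap's own z axis and vertical below 0.35 rad), for 0.1 s.
At the end, for the whole second after the job is handed in: The puller stands upright (within 7 degrees) on the worktop, and the wide cap lies the right way up on its fork, within 25 mm of the point under the grip, at rest (height (world z) of puller_grip below 0.092 m and angle between puller_grip's own z axis and vertical below 0.12 rad and horizontal distance between wide_cap and puller_grip below 0.025 m and z of wide_cap in the frame of puller_grip between -0.082 and -0.068 m and angle between wide_cap's own z axis and vertical below 0.2 rad and linear speed of wide_cap below 0.02 m/s); the robot touches nothing.
It fails at once if the gripper or arm touches the wide cap (contact force between any of the fingers, the arm and wide_cap above 0.5 N).
It fails at once if the gripper or arm touches the smaller cap (contact force between any of the fingers, the arm and small_cap above 0.5 N).
It fails at once if the smaller cap is moved by more than 8 mm (distance of small_cap from where it was at the start of the episode above 0.008 m).
It also fails if it takes over 61 s, if anything falls off the work surface, if the arm or the gripper's body presses on something with over 40 N, if the wrist force passes 120 N, or if a joint passes its speed limit or range.

## Working session

There is one attempt and no reset: what is moved stays moved. The work goes in short steps, Python scripts to look and compute and a tool call to move; the robot and the scene stay as the last step left them, time stands still between calls to the robot, and variables do not carry over. Pictures are saved under pics/ and viewed, and the job is handed in when it is done.

Besides the shell and the picture viewer there is one more tool, called after "Emit:" as name(argument=value, ...), one argument or row to a line, values as JSON. drive_tool: Moves the arm, as the interface text tells. Its arguments: {"type":"object","properties":{"series":{"type":"array","items":{"type":"array"}},"squeeze":{"type":"number"}},"required":["series"]}

```bash
mkdir -p pics
python3 - <<'E'
from workcell import env
import cv2,json
s=env.state();print({k:s[k] for k in ['time_s','ee_pos','ee_rot','force','gripper_width']})
for n in ['side','top','wrist']:
    f=env.grab_frame(n)
    cv2.imwrite(f'pics/{n}0.png',f['image'][:,:,::-1]);print(n,f['K'],f['k1'],f['origin'],f['orientation'])
E
```

```text
{'time_s': 0.0, 'ee_pos': array([ 252.38084732, -516.04595561,  213.11689229]), 'ee_rot': array([-1.79996701e+02,  1.05694690e-01, -6.39395591e+01]), 'force': array([ 0.97779496, -0.01778221,  0.02616839]), 'gripper_width': 91.16992260532547}
side [[619.02892536   0.         321.29571291]
 [  0.         619.02892536 241.69366573]
 [  0.           0.           1.        ]] 0.05989730795839234 [-671.91549334  509.58112269 1126.20488963] [-127.72564358   -0.53620441 -117.07871302]
top [[436.64797516   0.         319.10916121]
 [  0.         436.64797516 237.22066372]
 [  0.           0.           1.        ]] -0.00047445575369406325 [ 406.55640976 -124.42289905 1082.24540525] [-170.40819846   -1.73987516  -89.76763205]
wrist [[367.13901341   0.         314.06178566]
 [  0.         367.13901341 242.39317439]
 [  0.           0.           1.        ]] -0.032334818457006906 [ 318.97799854 -483.84100224  383.52631024] [ 1.64491627e+02  5.52125148e-02 -6.39509070e+01]
```

View pics/top0.png

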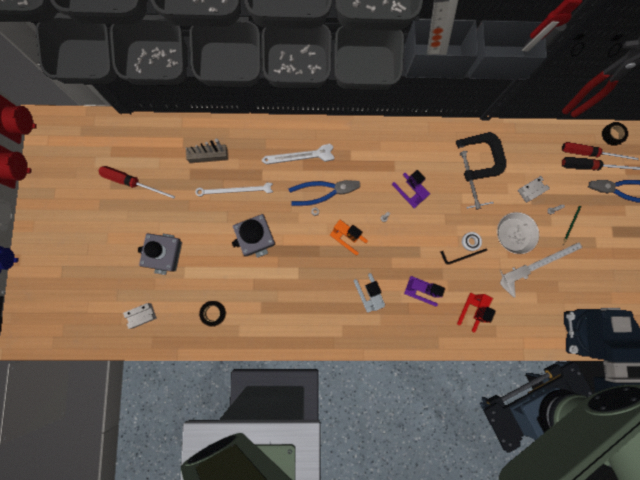

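View pics/side0.png

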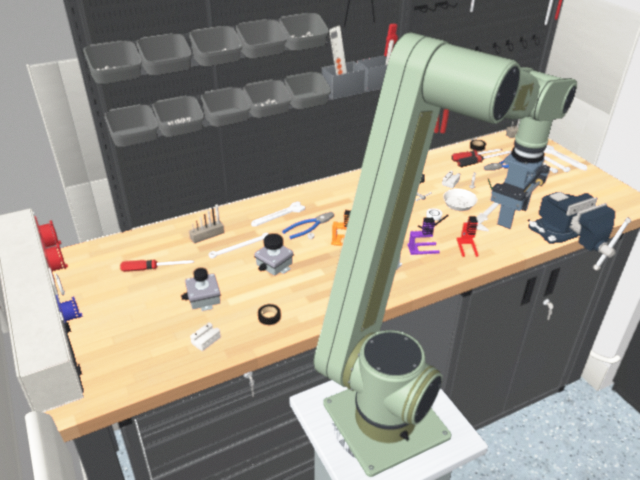

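View pics/wrist0.png

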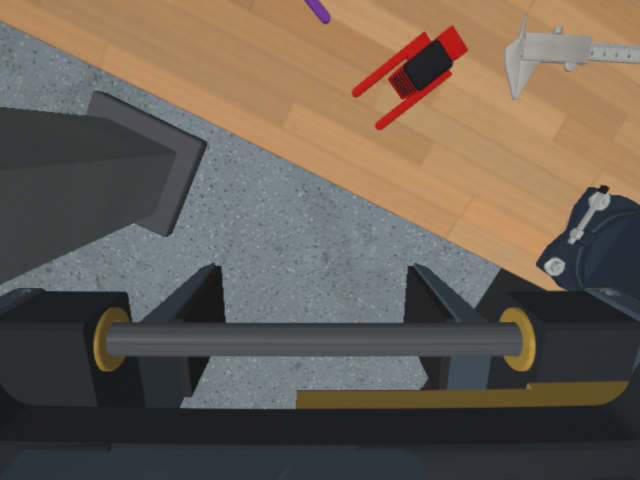

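The top view shows the steel (grey) puller at about (370,292). The wide button is at (253,233) and the smaller one at (157,250). I'll enlarge these.

```bash
cat > h.py <<'E'
import numpy as np,cv2
from scipy.spatial.transform import Rotation as R
def ray(f,u,v):
    K=f['K'];d=np.array([f['k1'],0,0,0,0.])
    p=cv2.undistortPoints(np.array([[[u,v]]],float),K,d)[0,0]
    return R.from_euler('xyz',f['orientation'],degrees=True).as_matrix()@np.array([p[0],p[1],1])
def at(f,u,v,z):
    d=ray(f,u,v);o=np.array(f['origin']);return (o+d*(z-o[2])/d[2])
def proj(f,P):
    M=R.from_euler('xyz',f['orientation'],degrees=True).as_matrix()
    c=(np.atleast_2d(P)-f['origin'])@M
    s=c[:,:2]/c[:,2:];r2=(s**2).sum(1,keepdims=True)
    s=s*(1+f['k1']*r2);return s@np.array(f['K'])[:2,:2].T+np.array(f['K'])[:2,2]
def crop(im,u0,v0,w,h,s,name):
    c=im[v0:v0+h,u0:u0+w,::-1];cv2.imwrite(name,cv2.resize(c,None,fx=s,fy=s,interpolation=cv2.INTER_CUBIC))
E
python3 - <<'E'
from h import *
im=cv2.imread('pics/top0.png')[:,:,::-1]
crop(im,340,260,60,60,10,'pics/c1.png');crop(im,220,200,70,60,10,'pics/c2.png');crop(im,125,220,70,60,10,'pics/c4.png')
im=cv2.imread('pics/side0.png')[:,:,::-1]
crop(im,240,220,70,60,10,'pics/c3.png')
E
```

```text
(no output)
```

View pics/c1.png

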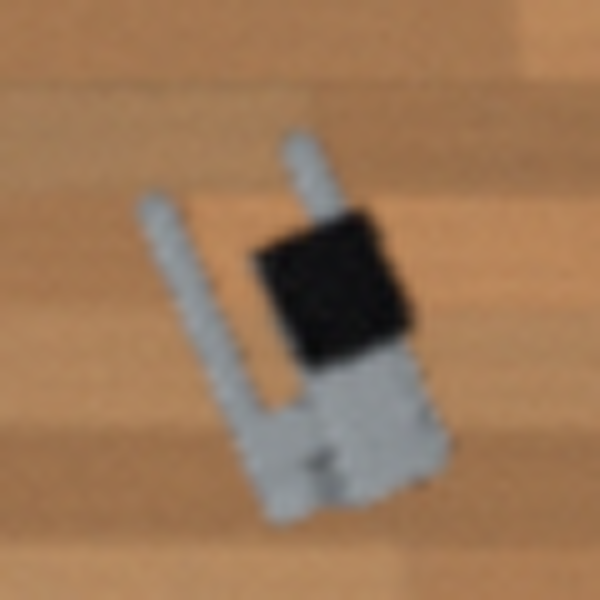

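View pics/c2.png

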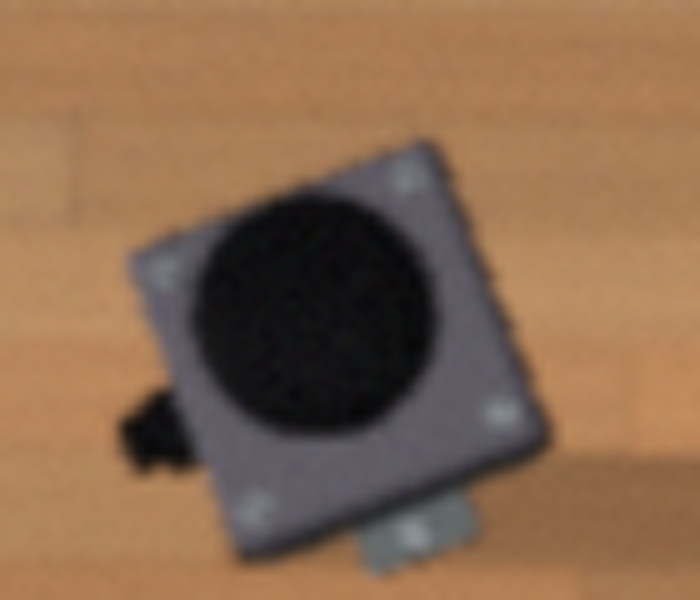

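View pics/c3.png

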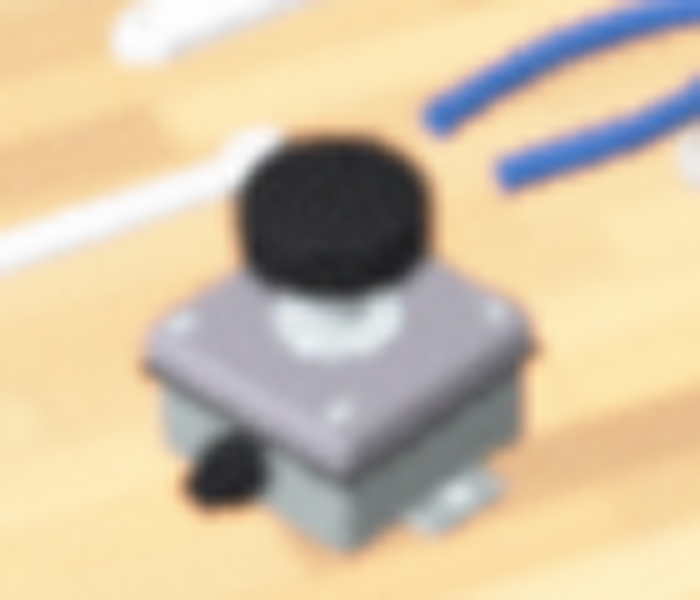

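View pics/c4.png

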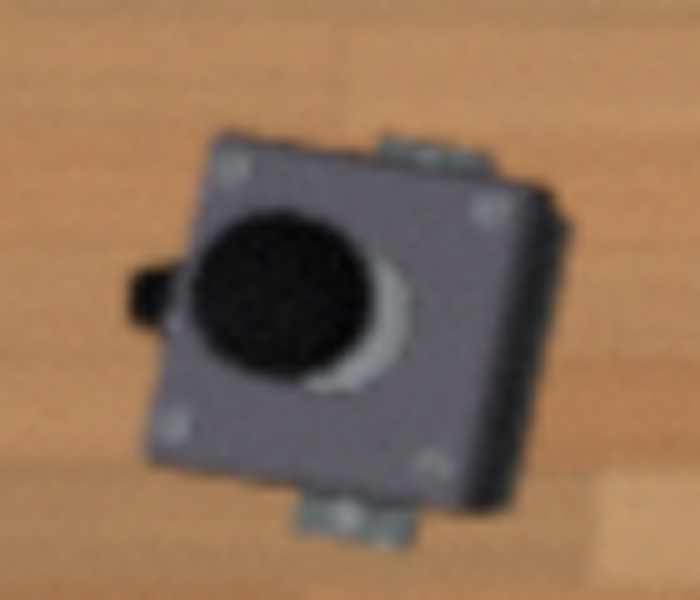

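```bash
cat > m.py <<'E'
from h import *
from workcell import env
f=env.grab_frame('top')
g=lambda x,y,u0,v0,z:at(f,u0+(x+.5)/10-.5,v0+(y+.5)/10-.5,z)
c=[g(x,y,340,260,110) for x,y in [(255,250),(365,210),(412,328),(312,370)]]
print('grip top',np.round(c,1),np.mean(c,0))
for i in range(4): d=c[i]-c[i-1];print(np.hypot(*d[:2]),np.degrees(np.arctan2(d[1],d[0])))
L=g(150,193,340,260,8);Rr=g(293,130,340,260,8);B=g(275,522,340,260,8)
print('tips',L,Rr,'backleft',B)
d=L-B;print('len',np.hypot(*d[:2]),np.degrees(np.arctan2(d[1],d[0])), np.hypot(*(L-Rr)[:2]))
k=g(315,315,220,200,85);print('cap',k, 'diam',g(192,315,220,200,85)-g(438,315,220,200,85))
bc=[g(x,y,220,200,46) for x,y in [(130,255),(430,140),(552,435),(240,558)]]
print('box',np.mean(bc,0))
for i in range(4): d=bc[i]-bc[i-1];print(np.hypot(*d[:2]),np.degrees(np.arctan2(d[1],d[0])))
print('small',g(283,295,125,220,85))
E
python3 m.py
```

```text
grip top [[ 465.2 -256.   110. ]
 [ 474.2 -280.8  110. ]
 [ 448.1 -290.8  110. ]
 [ 438.7 -268.3  110. ]] [ 456.5469604  -273.97697737  110.        ]
29.149966834299494 25.00475007977599
26.345290975118928 -69.95058076707396
27.945813957912282 -158.98184726341643
24.324666250890996 112.63941021580364
tips [ 485.13508432 -244.05819426    8.        ] [ 500.89643655 -279.64642937    8.        ] backleft [ 405.38231177 -273.81662129    8.        ]
len 85.12384336389492 20.462227256580864 38.92226486279677
cap [588.30149111   3.4322282   85.        ] diam [-0.54510297 56.62267974  0.        ]
box [587.9022717    2.66222169  46.        ]
78.59142177211064 21.439814116804516
76.87069529255874 -67.7714543032994
78.36097021418749 -156.72494007544742
79.38409161382252 112.39893464557497
small [544.4394338  225.14026789  85.        ]
```

```bash
cat > v.py <<'E'
from h import *
from workcell import env
import sys
def circ(x,y,z,r): 
    t=np.linspace(0,2*np.pi,60);return np.c_[x+r*np.cos(t),y+r*np.sin(t),0*t+z]
def draw(im,f,P,u0,v0,s,col=(0,255,0)):
    p=(proj(f,P)-[u0,v0]+.5)*s
    cv2.polylines(im,[np.round(p).astype(int)],False,col,1)
E
python3 - <<'E'
from v import *
for n,u0,v0 in [('side',240,220),('top',220,200)]:
    f=env.grab_frame(n);im=cv2.resize(f['image'][v0:v0+60,u0:u0+70,::-1],None,fx=10,fy=10,interpolation=cv2.INTER_CUBIC)
    for z,r in [(72,28),(95,28),(48,19)]: draw(im,f,circ(588,3,z,r),u0,v0,10)
    cv2.imwrite(f'pics/o_{n}.png',im)
f=env.grab_frame('top')
for u,v in [(330,220),(360,226),(368,240),(350,255),(340,245),(355,232)]: print(u,v,at(f,u,v,8)[:2],at(f,u,v,110)[:2])
R0=R.from_euler('xyz',[180,0,-63.94],degrees=True);T=R.from_euler('xyz',[180,0,-68.5],degrees=True)
print(R0.inv().apply(np.array([457,-274.5,180])-[252.593,-516.566,213.976]),(R0.inv()*T).as_rotvec())
E
```

```text
330 220 [ 632.48220773 -183.54070224] [ 611.03046935 -177.92744488]
360 226 [ 617.86615732 -259.0625982 ] [ 597.80221834 -246.27850878]
368 240 [ 582.37923087 -278.73316032] [ 565.68478874 -264.08134373]
350 255 [ 544.21335065 -233.28247863] [ 531.14277301 -222.94622114]
340 245 [ 569.12235618 -208.4880938 ] [ 553.68665922 -200.50607236]
355 232 [ 602.41225935 -246.30452004] [ 583.81567372 -234.73181488]
[-127.65776448 -289.96838651   33.976     ] [ 0.00000000e+00 -9.74659818e-18  7.95870139e-02]
```

View pics/o_side.png

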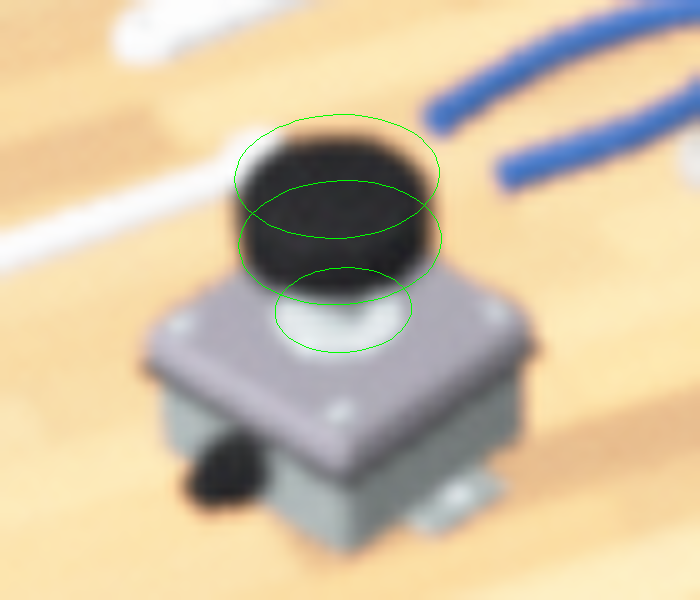

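View pics/o_top.png

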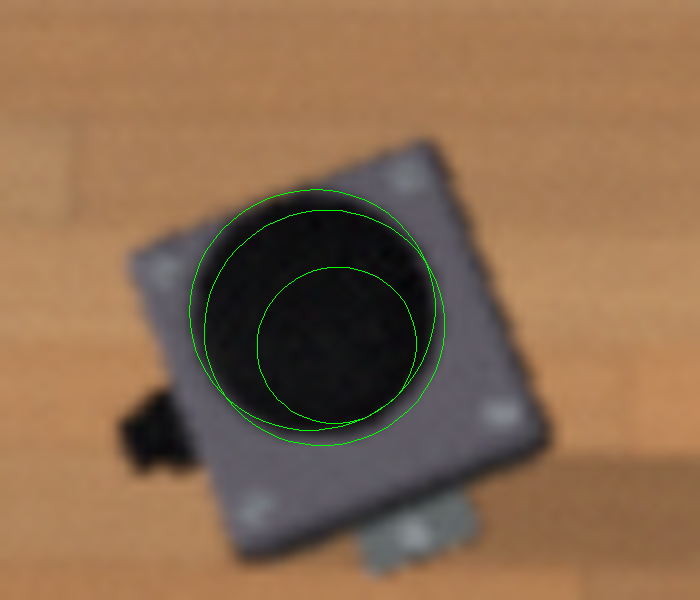

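Emit:
drive_tool(
  series=[
    [0,[-20,-45,5],[0,0,0.02]],
    [0,[-40,-90,10],[0,0,0.04]],
    [0,[-60,-135,15],[0,0,0.06]],
    [0,[-80,-180,20],[0,0,0.08]],
    [0,[-100,-225,20],[0,0,0.08]],
  ],
)

```text
time_s: 0.85
ee_pos: [411.4, -326.1, 193.4]
ee_rot: [180.0, 0.0, -68.6]
force: [0.6, -0.4, -0.1]
gripper_width: 91.1
```

Emit:
drive_tool(
  series=[
    [0,[-22,-30,0],[0,0,0]],
    [0,[-22.5,-63,14],[0,0,0]],
    [0,[-22.5,-63,14],[0,0,0]],
    [0,[-22.5,-63,14],[0,0,0]],
    [0,[-22.5,-63,14],[0,0,0]],
  ],
)

```text
time_s: 1.35
ee_pos: [460.6, -284.5, 180.2]
ee_rot: [180.0, -0.0, -68.6]
force: [-0.7, 0.2, 1.3]
gripper_width: 91.0
```

Run:
```python
from v import *
s=env.state();print(s['time_s'],s['ee_pos'],s['ee_rot'],s['force'])
f=env.grab_frame('wrist');print(f['origin'],f['orientation'])
cv2.imwrite('pics/w1.png',f['image'][:,:,::-1])
```

```text
1.35 [ 460.55781535 -284.4553755   180.18464253] [ 1.79979210e+02 -1.48702960e-02 -6.85672184e+01] [-0.74782245  0.16592211  1.31316215]
[ 529.52657511 -257.4060619   350.44597382] [ 1.64470506e+02 -5.15237076e-02 -6.85742961e+01]
```

View pics/w1.png

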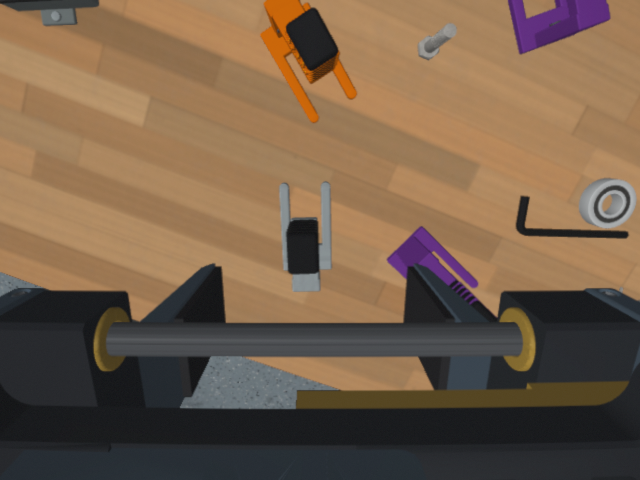

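The wrist view shows the prong tips at about (284,184) and (326,184). The grip top is around (303,232), and the fork is aligned with the tool. I'll enlarge it and overlay a model.

```bash
cat >> v.py <<'E'
def box(x0,x1,y0,y1,z):return np.array([[x0,y0,z],[x1,y0,z],[x1,y1,z],[x0,y1,z],[x0,y0,z]],float)
def puller(x,y,yaw,z0=0):
    P=[box(-15,15,-11,11,110),box(-15,15,-11,11,60),box(-22,38,-24,-15,8),box(-22,38,15,24,8),box(-48,-36,-11,11,60)]
    M=R.from_euler('z',yaw,degrees=True)
    return [M.apply(p)+[x,y,z0] for p in P]
E
python3 - <<'E'
from v import *
for n,u0,v0,w,h,s in [('wrist',260,170,90,130,5),('top',340,260,60,60,8)]:
    f=env.grab_frame(n)
    im=cv2.resize(f['image'][v0:v0+h,u0:u0+w,::-1],None,fx=s,fy=s,interpolation=cv2.INTER_CUBIC)
    for p in puller(457,-274.5,21.5): draw(im,f,p,u0,v0,s)
    cv2.imwrite(f'pics/p_{n}.png',im)
E
```

```text
(no output)
```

View pics/p_wrist.png

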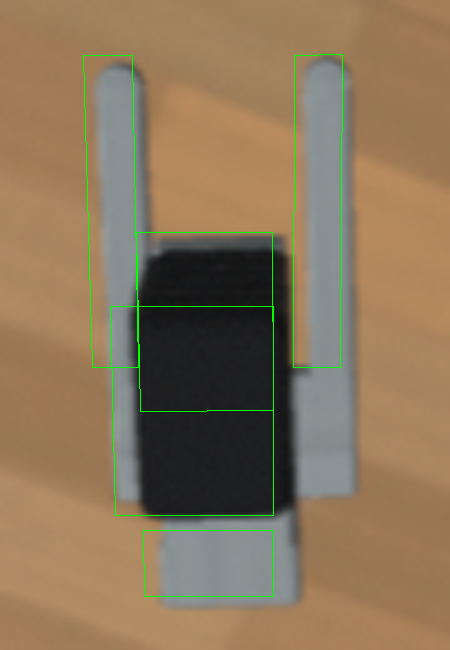

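View pics/p_top.png

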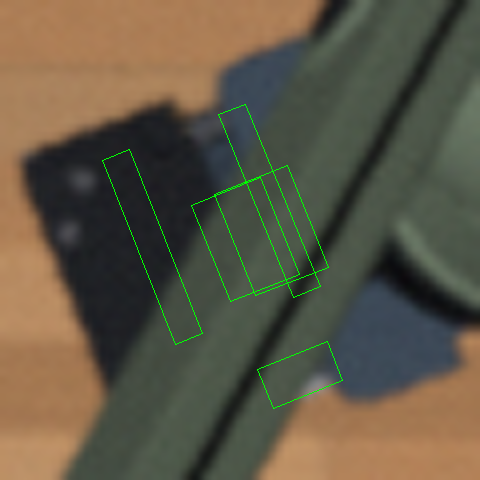

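Emit:
drive_tool(
  series=[
    [0,[-9,0.5,30],[0,0,0]],
    [0,[-9,0.5,60],[0,0,0]],
    [0,[-9,0.5,90],[0,0,0]],
    [0,[-9,0.5,112],[0,0,0]],
    [0,[-9,0.5,112],[0,0,0]],
  ],
)

```text
time_s: 2.0
ee_pos: [455.0, -275.1, 65.5]
ee_rot: [179.8, 0.3, -68.6]
force: [0.2, -0.1, 0.1]
gripper_width: 90.8
```

Run:
```python
from v import *
s=env.state();print(s['time_s'],s['ee_pos'],s['ee_rot'],s['force'])
f=env.grab_frame('wrist')
cv2.imwrite('pics/w2.png',f['image'][:,:,::-1])
```

```text
2.0 [ 454.95308695 -275.0609131    65.52176174] [179.77981972   0.2877408  -68.59589834] [ 0.19233744 -0.12054873  0.10730895]
```

View pics/w2.png

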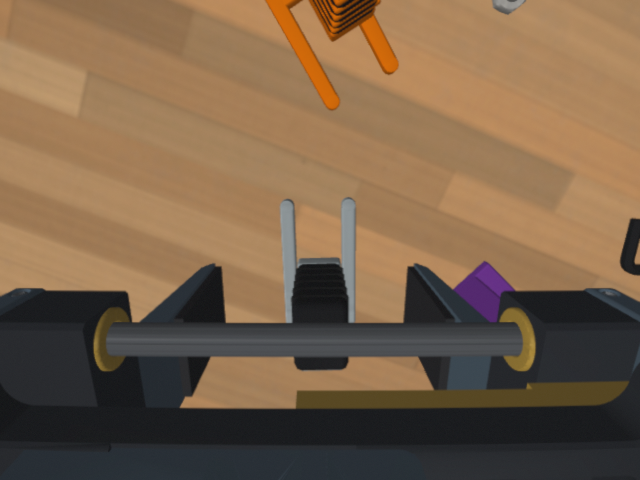

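Emit:
drive_tool(
  series=[
    [0,[2,-1,-1],[0,0,0]],
    [0,[2,-1,-1],[0,0,0]],
    [0.4,[2,-1,-1],[0,0,0]],
    [0.6,[2,-1,-1],[0,0,0]],
    [0.7,[2,-1,-1],[0,0,0]],
  ],
  squeeze=45,
)

```text
time_s: 2.55
ee_pos: [459.2, -277.3, 69.4]
ee_rot: [-180.0, -0.0, -68.5]
force: [0.7, -0.0, 0.1]
gripper_width: 70.0
```

Emit:
drive_tool(
  series=[
    [0.75,[0,0,0],[0,0,0]],
    [1,[0,0,0],[0,0,0]],
    [1,[0,0,0],[0,0,0]],
    [1,[0,0,0],[0,0,0]],
    [1,[0,0,0],[0,0,0]],
  ],
)

```text
time_s: 3.05
ee_pos: [459.1, -277.2, 68.9]
ee_rot: [180.0, -0.0, -68.5]
force: [0.8, 0.8, 0.1]
gripper_width: 30.0
```

Run:
```python
from v import *
s=env.state();print(s['time_s'],s['ee_pos'],s['ee_rot'],s['force'],s['gripper_width'])
f=env.grab_frame('wrist')
cv2.imwrite('pics/w3.png',f['image'][:,:,::-1])
```

```text
3.05 [ 459.08770253 -277.20696936   68.93510218] [ 1.79997098e+02 -4.77886510e-03 -6.85235532e+01] [0.76504549 0.81950688 0.111632  ] 30.02925146664303
```

View pics/w3.png

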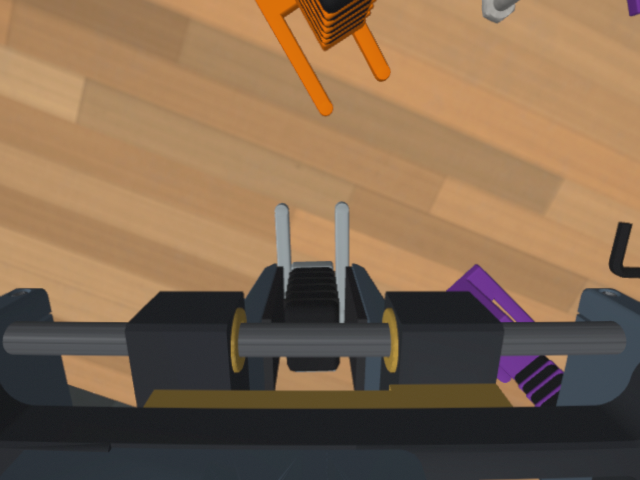

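Emit:
drive_tool(
  series=[
    [1,[0,0,0],[0,0,0]],
    [1,[0,0,0],[0,0,0]],
    [1,[0,0,0],[0,0,0]],
    [1,[0,0,0],[0,0,0]],
    [1,[0,0,0],[0,0,0]],
  ],
)

```text
time_s: 3.6
ee_pos: [459.0, -277.1, 68.9]
ee_rot: [180.0, 0.0, -68.5]
force: [0.3, 0.2, -0.0]
gripper_width: 21.7
```

Emit:
drive_tool(
  series=[
    [1,[0,0,-5],[0,0,0]],
    [1,[0,0,-15],[0,0,0]],
    [1,[0,0,-30],[0,0,0]],
    [1,[0,0,-40],[0,0,0]],
    [1,[0,0,-40],[0,0,0]],
  ],
)

```text
time_s: 4.1
ee_pos: [460.2, -277.9, 110.9]
ee_rot: [-179.9, -0.2, -68.5]
force: [0.3, 0.0, -1.3]
gripper_width: 21.8
```

Run:
```python
from v import *
s=env.state();print(s['time_s'],s['ee_pos'],s['ee_rot'],s['force'],s['gripper_width'])
f=env.grab_frame('wrist')
cv2.imwrite('pics/w4.png',f['image'][:,:,::-1])
f=env.grab_frame('side');cv2.imwrite('pics/s4.png',f['image'][:,:,::-1])
```

```text
4.1 [ 460.19361026 -277.92228187  110.89713637] [-179.86126722   -0.19569516  -68.52868063] [ 0.26022299  0.02328126 -1.31051963] 21.752722357558724
```

View pics/w4.png

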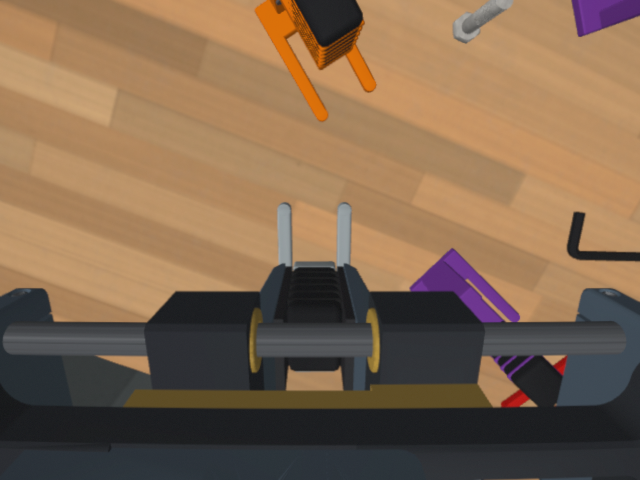

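View pics/s4.png

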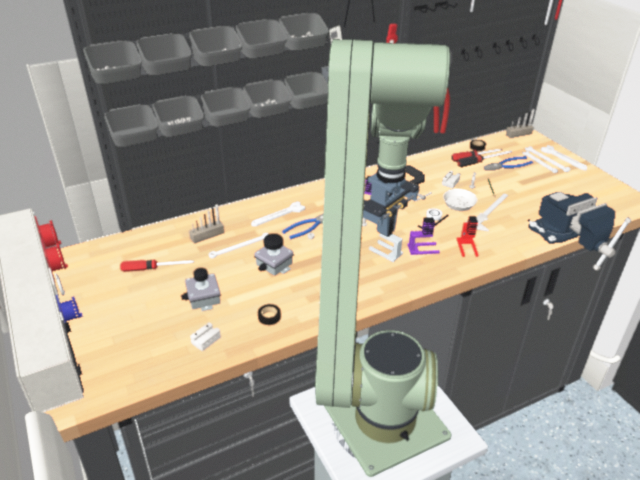

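Emit:
drive_tool(
  series=[
    [1,[-10,-5,-14],[0,0,0]],
    [1,[-45,-25,-14],[0,0,0]],
    [1,[-85,-48,-14],[0,0,0]],
    [1,[-125,-71,-14],[0,0,0]],
    [1,[-165,-94,-14],[0,0,0]],
  ],
)

```text
time_s: 4.7
ee_pos: [485.9, -86.9, 123.4]
ee_rot: [-180.0, 0.0, -68.6]
force: [1.9, 1.4, -2.8]
gripper_width: 21.5
```

Emit:
drive_tool(
  series=[
    [1,[-30,-17,0],[0,0,0]],
    [1,[-46,-26,0],[0,0,0]],
    [1,[-49,-28,0],[0,0,0]],
    [1,[-49,-28,0],[0,0,0]],
    [1,[-49,-28,0],[0,0,0]],
  ],
)

```text
time_s: 5.2
ee_pos: [494.1, -34.0, 123.1]
ee_rot: [180.0, -0.0, -68.5]
force: [0.5, -0.1, -2.3]
gripper_width: 22.1
```

Run:
```python
from v import *
s=env.state();print(s['time_s'],s['ee_pos'],s['ee_rot'],s['force'],s['gripper_width'])
for n in ['wrist','side','top']:
    f=env.grab_frame(n);cv2.imwrite(f'pics/{n}5.png',f['image'][:,:,::-1])
    if n=='wrist':
      im=f['image'][:,:,::-1].copy()
      for p in puller(s['ee_pos'][0],s['ee_pos'][1],21.5,s['ee_pos'][2]-69): draw(im,f,p,0,0,1)
      for z,r in [(72,28),(95,28),(48,19)]: draw(im,f,circ(588,3,z,r),0,0,1)
      cv2.imwrite('pics/wo5.png',im)
    if n=='side': crop(f['image'],220,190,140,110,6,'pics/sc5.png')
```

```text
5.2 [494.09417938 -33.99758459 123.07398369] [ 1.79983181e+02 -2.34970680e-02 -6.85496056e+01] [ 0.51917374 -0.07414833 -2.31407004] 22.052989836230772
```

View pics/wo5.png

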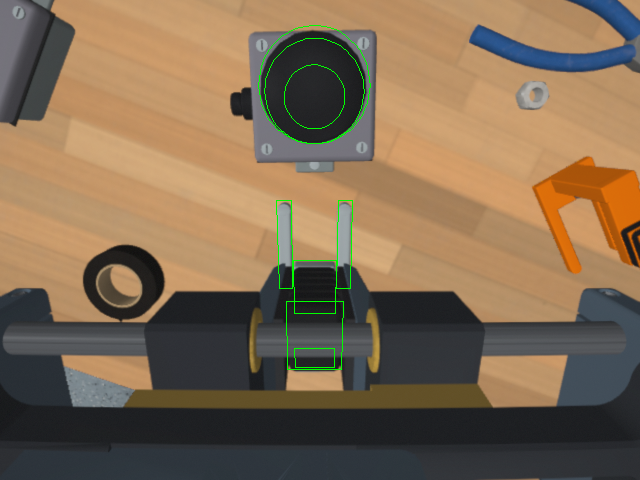

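View pics/sc5.png

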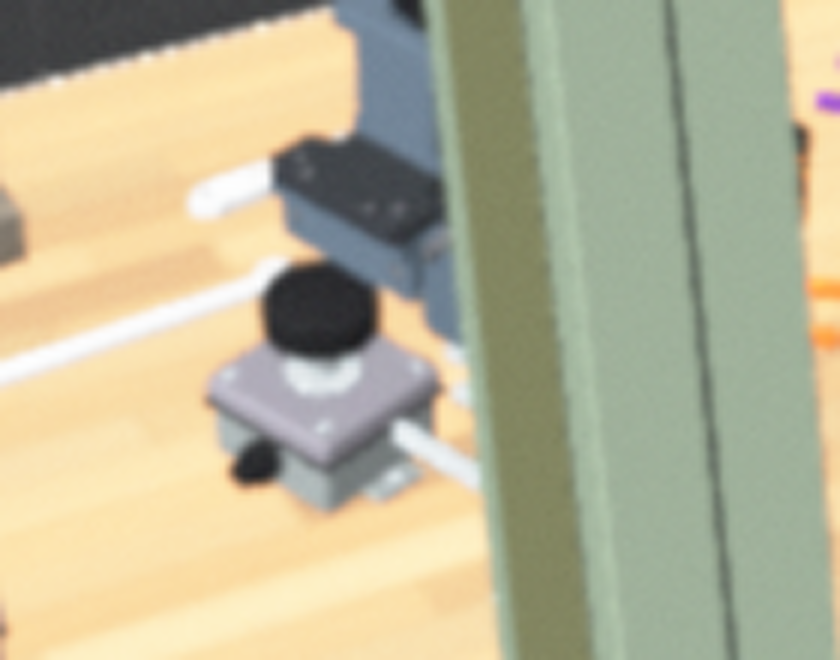

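View pics/top5.png

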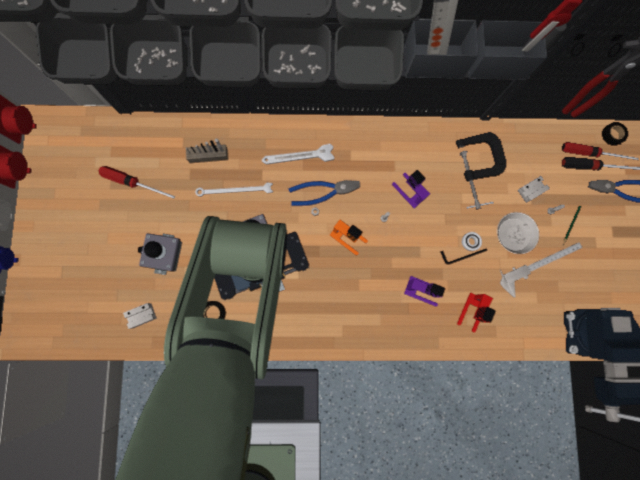

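Emit:
drive_tool(
  series=[
    [1,[0,-10,-2],[0,0,0]],
    [1,[0,-25,-2],[0,0,0]],
    [1,[0,-40,-2],[0,0,0]],
    [1,[0,-50,-2],[0,0,0]],
    [1,[0,-50,-2],[0,0,0]],
  ],
)

```text
time_s: 5.85
ee_pos: [542.8, -14.6, 124.8]
ee_rot: [-179.9, -0.0, -68.5]
force: [0.2, 0.3, -2.6]
gripper_width: 21.8
```

```bash
cat > look.py <<'E'
from v import *
t=sys.argv[1]
s=env.state();print(s['time_s'],s['ee_pos'],s['ee_rot'],s['force'],s['gripper_width'])
f=env.grab_frame('wrist');cv2.imwrite(f'pics/wrist{t}.png',f['image'][:,:,::-1])
f=env.grab_frame('side');crop(f['image'],220,170,140,110,5,f'pics/side{t}.png')
E
python3 look.py 6
```

```text
5.85 [542.79387429 -14.59412389 124.78435467] [-1.79932101e+02 -2.69556695e-02 -6.84861242e+01] [ 0.20438659  0.34010274 -2.57171547] 21.77239320217307
```

View pics/side6.png

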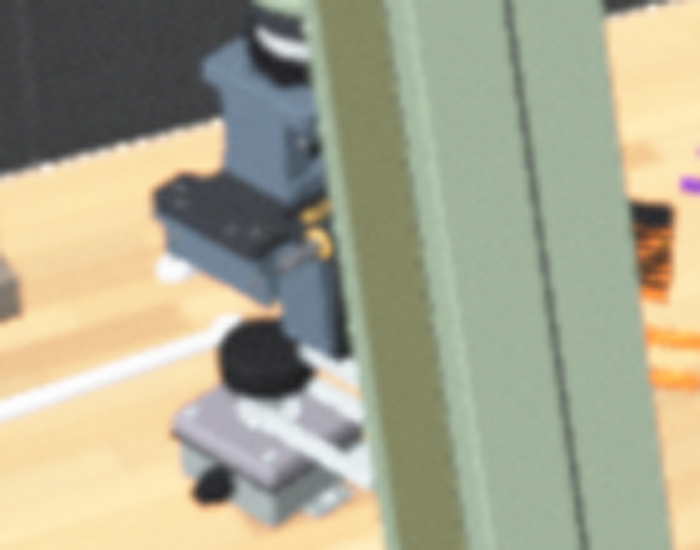

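View pics/wrist6.png

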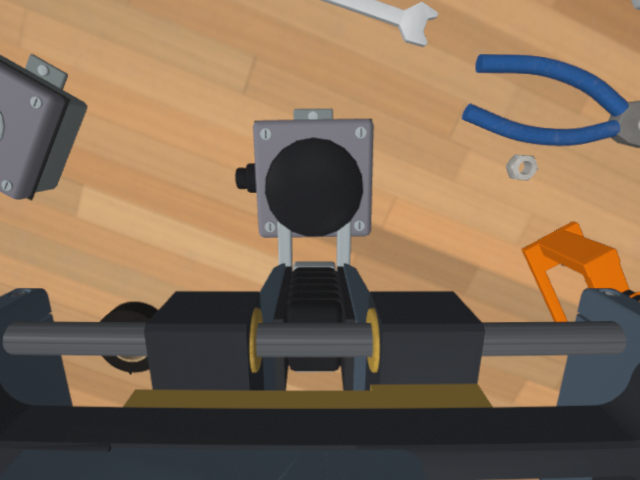

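The prongs are sliding under the cap and are centred on it, both at column 314. I'll move in the rest of the way.

Emit:
drive_tool(
  series=[
    [1,[0,-12,0],[0,0,0]],
    [1,[0,-26,0],[0,0,0]],
    [1,[0,-40,0],[0,0,0]],
    [1,[0,-51,0],[0,0,0]],
    [1,[0,-51,0],[0,0,0]],
  ],
)

```text
time_s: 6.45
ee_pos: [589.8, 4.1, 124.9]
ee_rot: [-179.9, -0.0, -68.5]
force: [0.1, 0.7, -1.9]
gripper_width: 22.1
```

```bash
python3 look.py 7
```

```text
6.45 [589.76361013   4.06567383 124.89346259] [-1.79928595e+02 -2.34071551e-02 -6.84986892e+01] [ 0.11893028  0.66823178 -1.87949301] 22.071315172870477
```

View pics/side7.png

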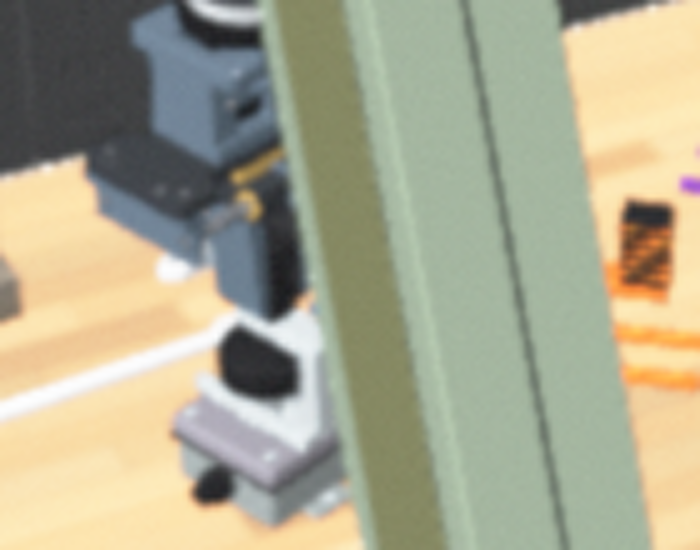

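View pics/wrist7.png

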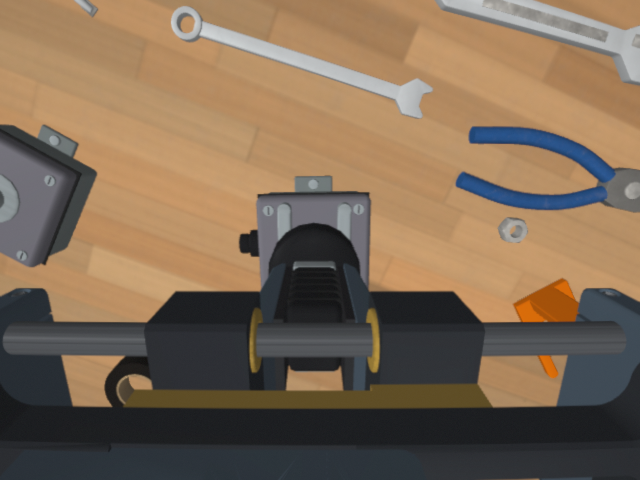

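Run:
```python
from v import *
s=env.state();f=env.grab_frame('wrist')
e=s['ee_pos'];im=f['image'][180:300,230:400,::-1]
im=cv2.resize(im,None,fx=4.5,fy=4.5,interpolation=cv2.INTER_CUBIC)
for p in puller(e[0]-2*.93,e[1]-2*.366,21.5,e[2]-69)[2:4]: draw(im,f,p,230,180,4.5)
for z,r in [(72,28),(95,26),(48,19)]: draw(im,f,circ(588,3,z,r),230,180,4.5,(0,0,255))
cv2.imwrite('pics/wo7.png',im)
```

```text
(no output)
```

View pics/wo7.png

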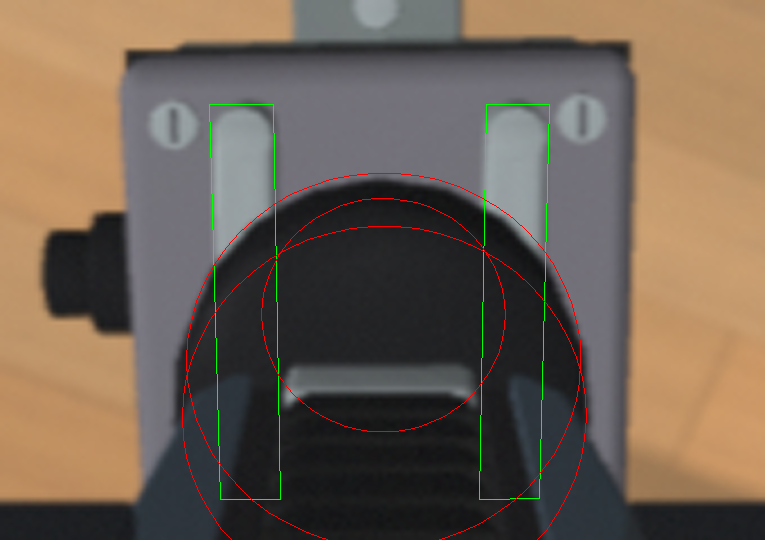

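Emit:
drive_tool(
  series=[
    [1,[0,0,-3],[0,0,0]],
    [1,[0,0,-6],[0,0,0]],
    [1,[0,0,-8],[0,0,0]],
    [1,[0,0,-10],[0,0,0]],
    [1,[0,0,-12],[0,0,0]],
  ],
)

```text
time_s: 7.1
ee_pos: [587.9, 3.5, 135.6]
ee_rot: [179.9, 0.0, -68.5]
force: [2.5, 0.3, -13.5]
gripper_width: 21.6
```

Emit:
drive_tool(
  series=[
    [1,[0,0,-2],[0,0,0]],
    [1,[0,0,-4],[0,0,0]],
    [1,[0,0,-6],[0,0,0]],
    [1,[0,0,-8],[0,0,0]],
    [1,[0,0,-10],[0,0,0]],
  ],
)

```text
time_s: 7.6
ee_pos: [588.7, 3.6, 148.4]
ee_rot: [-179.9, -0.0, -68.5]
force: [-0.2, 0.0, -2.4]
gripper_width: 21.6
```

Emit:
drive_tool(
  series=[
    [1,[0,0,-2],[0,0,0]],
    [1,[0,0,-4],[0,0,0]],
    [1,[0,0,-6],[0,0,0]],
    [1,[0,0,-8],[0,0,0]],
    [1,[0,0,-8],[0,0,0]],
  ],
)

```text
time_s: 8.1
ee_pos: [588.5, 3.6, 155.3]
ee_rot: [-180.0, -0.0, -68.5]
force: [-0.1, 0.4, -3.4]
gripper_width: 21.8
```

```bash
python3 look.py 8
```

```text
8.1 [588.46542669   3.59470844 155.27165945] [-1.79969431e+02 -1.77162047e-02 -6.85233064e+01] [-0.05666469  0.39313196 -3.41745459] 21.75694690954635
```

View pics/side8.png

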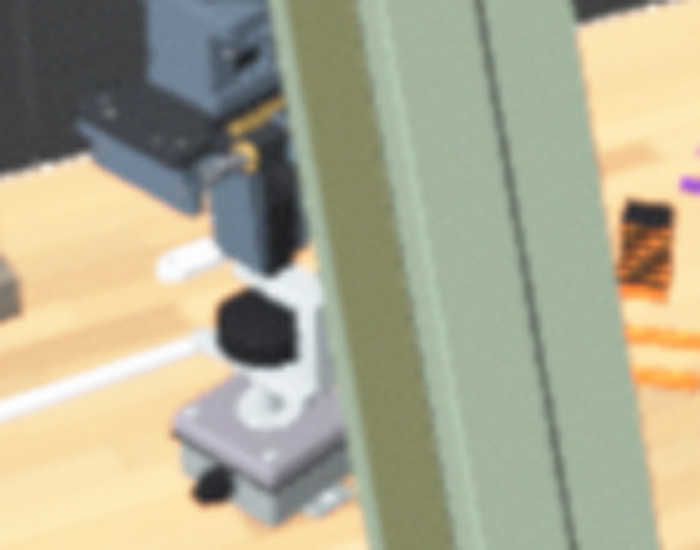

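View pics/wrist8.png

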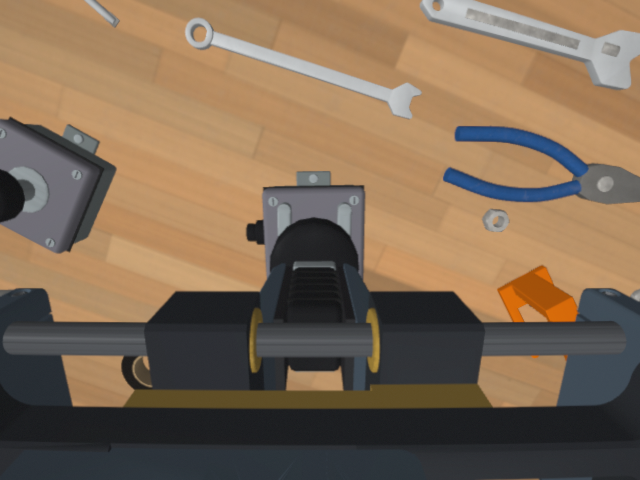

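The cap is off its neck and sits level on the fork, about 22 mm above its seat. I'll raise it gently and then carry it to free worktop at about (460,-130).

Emit:
drive_tool(
  series=[
    [1,[0,0,-3],[0,0,0]],
    [1,[0,0,-8],[0,0,0]],
    [1,[0,0,-14],[0,0,0]],
    [1,[0,0,-18],[0,0,0]],
    [1,[0,0,-20],[0,0,0]],
  ],
)

```text
time_s: 8.7
ee_pos: [588.7, 3.6, 175.8]
ee_rot: [-179.9, -0.0, -68.5]
force: [-0.9, 0.2, -3.0]
gripper_width: 22.1
```

Emit:
drive_tool(
  series=[
    [1,[0.4,0.9,0],[0,0,0]],
    [1,[1.3,2.7,0],[0,0,0]],
    [1,[2.5,5.4,0],[0,0,0]],
    [1,[4.2,9,0],[0,0,0]],
    [1,[6.3,13.5,0],[0,0,0]],
  ],
)

```text
time_s: 9.2
ee_pos: [577.6, -7.5, 174.8]
ee_rot: [180.0, 0.0, -68.5]
force: [0.5, -0.0, -2.8]
gripper_width: 21.8
```

Emit:
drive_tool(
  series=[
    [1,[2.3,5,0],[0,0,0]],
    [1,[4.6,10,0],[0,0,0]],
    [1,[7,15,0],[0,0,0]],
    [1,[9.3,20,0],[0,0,0]],
    [1,[11.6,25,0],[0,0,0]],
  ],
)

```text
time_s: 9.7
ee_pos: [558.6, -27.5, 175.0]
ee_rot: [-180.0, -0.0, -68.5]
force: [1.0, -0.4, -2.5]
gripper_width: 21.9
```

```bash
python3 look.py 9
```

```text
9.7 [558.6324577  -27.54210848 174.97990858] [-1.79999517e+02 -7.72181135e-03 -6.85299106e+01] [ 0.95211971 -0.42787791 -2.49401945] 21.85199715319594
```

View pics/wrist9.png

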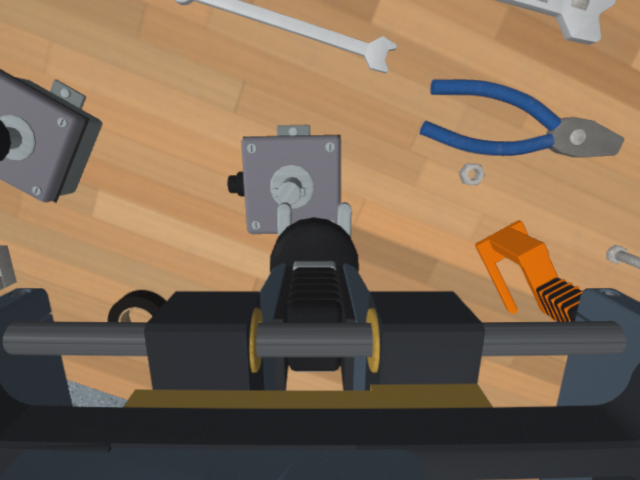

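Emit:
drive_tool(
  series=[
    [1,[2.5,5.5,0],[0,0,0]],
    [1,[5.5,12,0],[0,0,0]],
    [1,[8.7,19,0],[0,0,0]],
    [1,[12,26,0],[0,0,0]],
    [1,[15,33,0],[0,0,0]],
  ],
)

```text
time_s: 10.3
ee_pos: [533.2, -53.8, 175.0]
ee_rot: [180.0, -0.0, -68.5]
force: [0.6, 0.1, -2.5]
gripper_width: 21.5
```

Emit:
drive_tool(
  series=[
    [1,[3.2,7,0],[0,0,0]],
    [1,[6.4,14,0],[0,0,0]],
    [1,[9.6,21,0],[0,0,0]],
    [1,[12.8,28,0],[0,0,0]],
    [1,[16,35,0],[0,0,0]],
  ],
)

```text
time_s: 10.8
ee_pos: [506.6, -81.4, 175.0]
ee_rot: [-180.0, -0.0, -68.5]
force: [-0.1, -0.6, -3.0]
gripper_width: 22.1
```

Emit:
drive_tool(
  series=[
    [1,[3.2,7,0],[0,0,0]],
    [1,[6.4,14,0],[0,0,0]],
    [1,[9.6,21,0],[0,0,0]],
    [1,[12.8,28,0],[0,0,0]],
    [1,[16,35,0],[0,0,0]],
  ],
)

```text
time_s: 11.3
ee_pos: [479.9, -109.1, 175.0]
ee_rot: [-180.0, -0.0, -68.5]
force: [1.2, 0.7, -3.0]
gripper_width: 22.0
```

Emit:
drive_tool(
  series=[
    [1,[3,6.5,0],[0,0,0]],
    [1,[5.5,12,0],[0,0,0]],
    [1,[7.5,16,0],[0,0,0]],
    [1,[9,19,0],[0,0,0]],
    [1,[10,21,0],[0,0,0]],
  ],
)

```text
time_s: 11.8
ee_pos: [464.4, -125.8, 175.0]
ee_rot: [-180.0, -0.0, -68.5]
force: [-0.3, 0.2, -2.1]
gripper_width: 22.1
```

```bash
python3 look.py 10
python3 - <<'E'
from v import *
f=env.grab_frame('side');cv2.imwrite('pics/sf10.png',f['image'][:,:,::-1])
E
```

```text
11.8 [ 464.36799047 -125.79655972  174.98597571] [-1.79989904e+02 -8.25408039e-03 -6.85321770e+01] [-0.32522156  0.16007836 -2.11165874] 22.052406809811274
```

View pics/wrist10.png

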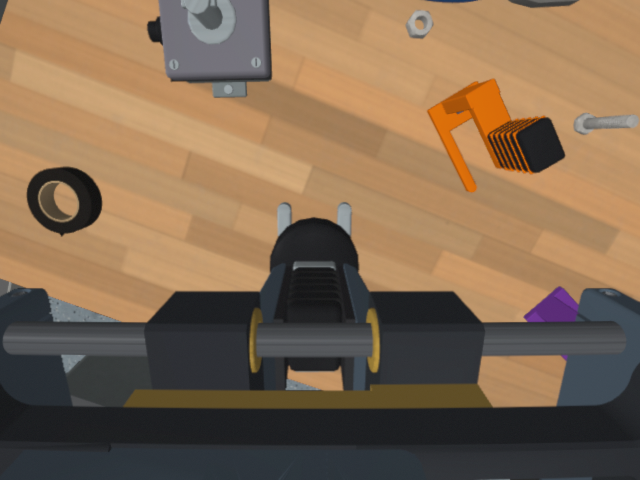

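View pics/sf10.png

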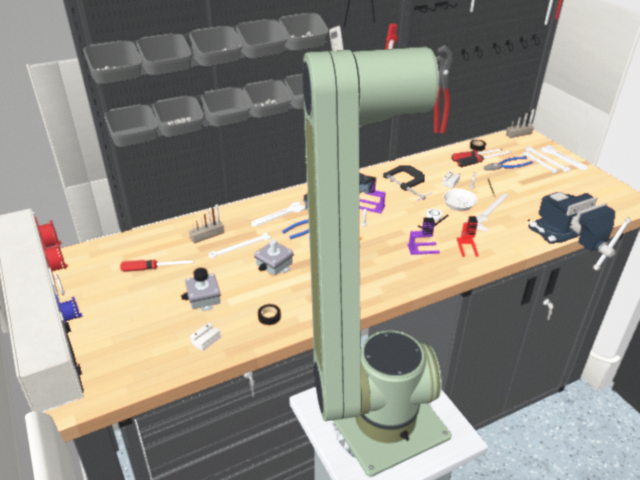

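Emit:
drive_tool(
  series=[
    [1,[0,0,2],[0,0,0]],
    [1,[0,0,7],[0,0,0]],
    [1,[0,0,14],[0,0,0]],
    [1,[0,0,22],[0,0,0]],
    [1,[0,0,30],[0,0,0]],
  ],
)

```text
time_s: 12.45
ee_pos: [464.2, -125.5, 144.0]
ee_rot: [180.0, 0.0, -68.5]
force: [-0.3, -0.1, -2.1]
gripper_width: 21.6
```

Emit:
drive_tool(
  series=[
    [1,[0,0,8],[0,0,0]],
    [1,[0,0,16],[0,0,0]],
    [1,[0,0,24],[0,0,0]],
    [1,[0,0,32],[0,0,0]],
    [1,[0,0,40],[0,0,0]],
  ],
)

```text
time_s: 12.95
ee_pos: [464.5, -125.6, 104.3]
ee_rot: [-180.0, -0.0, -68.5]
force: [-0.2, -0.3, -1.8]
gripper_width: 21.8
```

Emit:
drive_tool(
  series=[
    [1,[0,0,7],[0,0,0]],
    [1,[0,0,13],[0,0,0]],
    [1,[0,0,18],[0,0,0]],
    [1,[0,0,22],[0,0,0]],
    [1,[0,0,25],[0,0,0]],
  ],
)

```text
time_s: 13.45
ee_pos: [464.5, -125.6, 79.7]
ee_rot: [-180.0, -0.0, -68.5]
force: [-0.2, 0.6, -3.1]
gripper_width: 22.1
```

Emit:
drive_tool(
  series=[
    [1,[0,0,2],[0,0,0]],
    [1,[0,0,4],[0,0,0]],
    [1,[0,0,6],[0,0,0]],
    [1,[0,0,7],[0,0,0]],
    [1,[0,0,7],[0,0,0]],
  ],
)

```text
time_s: 13.95
ee_pos: [464.4, -125.6, 72.9]
ee_rot: [180.0, -0.0, -68.5]
force: [-0.3, -0.3, -2.5]
gripper_width: 21.9
```

Emit:
drive_tool(
  series=[
    [1,[0,0,1],[0,0,0]],
    [1,[0,0,1.5],[0,0,0]],
    [1,[0,0,2],[0,0,0]],
    [1,[0,0,2.5],[0,0,0]],
    [1,[0,0,2.5],[0,0,0]],
  ],
)

```text
time_s: 14.45
ee_pos: [464.4, -125.6, 70.4]
ee_rot: [180.0, -0.0, -68.5]
force: [0.3, 0.3, -2.5]
gripper_width: 21.4
```

Emit:
drive_tool(
  series=[
    [1,[0,0,0.5],[0,0,0]],
    [1,[0,0,1],[0,0,0]],
    [1,[0,0,1.2],[0,0,0]],
    [1,[0,0,1.5],[0,0,0]],
    [1,[0,0,1.5],[0,0,0]],
  ],
)

```text
time_s: 14.95
ee_pos: [464.5, -125.6, 68.9]
ee_rot: [-180.0, -0.0, -68.5]
force: [0.2, -1.5, -3.7]
gripper_width: 21.9
```

Emit:
drive_tool(
  series=[
    [1,[0,0,0.3],[0,0,0]],
    [1,[0,0,0.6],[0,0,0]],
    [1,[0,0,0.8],[0,0,0]],
    [1,[0,0,0.8],[0,0,0]],
    [1,[0,0,0.8],[0,0,0]],
  ],
)

```text
time_s: 15.45
ee_pos: [464.5, -125.6, 68.9]
ee_rot: [-180.0, -0.0, -68.5]
force: [-1.0, 0.6, 6.4]
gripper_width: 22.1
```

Run:
```python
from v import *
s=env.state();print(s['time_s'],s['ee_pos'],s['force'])
f=env.grab_frame('wrist');cv2.imwrite('pics/w11.png',f['image'][180:480,160:480,::-1])
```

```text
15.45 [ 464.5342888  -125.63643641   68.86148874] [-0.98662956  0.61599046  6.39596858]
```

View pics/w11.png

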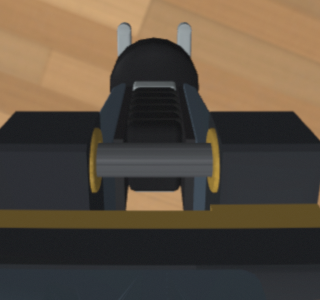

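The fork is in contact with the worktop at +6.4 N, and TCP z is 68.9, the same as at the grasp, so the puller hasn't slipped. I'll ease the load and open.

Emit:
drive_tool(
  series=[
    [1,[0,0,-0.4],[0,0,0]],
    [1,[0,0,-0.6],[0,0,0]],
    [0.7,[0,0,-0.6],[0,0,0]],
    [0.65,[0,0,-0.6],[0,0,0]],
    [0.6,[0,0,-0.6],[0,0,0]],
  ],
  squeeze=10,
)

```text
time_s: 16.0
ee_pos: [464.6, -125.7, 68.7]
ee_rot: [-180.0, -0.0, -68.5]
force: [0.0, -0.1, -0.3]
gripper_width: 35.7
```

Emit:
drive_tool(
  series=[
    [0.5,[0,0,0],[0,0,0]],
    [0.4,[0,0,0],[0,0,0]],
    [0.2,[0,0,0],[0,0,0]],
    [0.2,[0,0,0],[0,0,0]],
    [0.2,[0,0,0],[0,0,0]],
  ],
)

```text
time_s: 16.5
ee_pos: [464.5, -125.6, 68.8]
ee_rot: [-180.0, -0.0, -68.5]
force: [-0.4, 0.1, 0.3]
gripper_width: 71.7
```

```bash
python3 look.py 12
```

```text
16.5 [ 464.47347416 -125.63419567   68.75797006] [-1.79999065e+02 -7.07851108e-03 -6.85243983e+01] [-0.38065609  0.07728733  0.33663065] 71.74933144495725
```

View pics/wrist12.png

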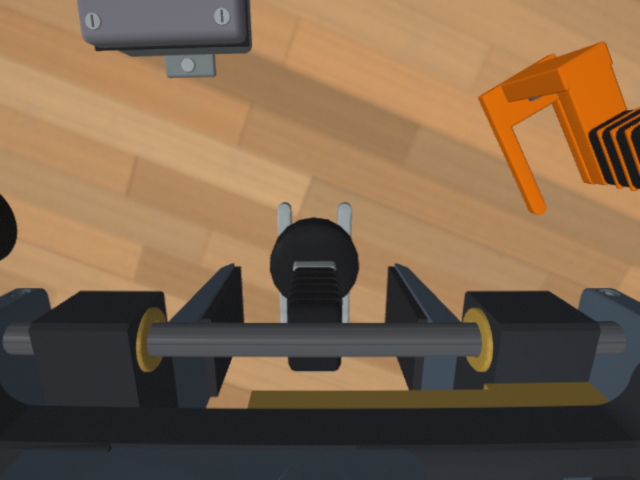

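The puller stands free with the cap on its fork. Next I'll retreat straight up, then aside for a clear view.

Emit:
drive_tool(
  series=[
    [0.1,[0,0,-5],[0,0,0]],
    [0.1,[0,0,-25],[0,0,0]],
    [0.1,[0,0,-50],[0,0,0]],
    [0.1,[0,0,-80],[0,0,0]],
    [0.1,[0,0,-110],[0,0,0]],
  ],
)

```text
time_s: 17.1
ee_pos: [464.2, -125.5, 180.1]
ee_rot: [180.0, 0.0, -68.5]
force: [0.2, 0.3, -0.5]
gripper_width: 82.3
```

Emit:
drive_tool(
  series=[
    [0.1,[30,0,-20],[0,0,0]],
    [0.1,[70,0,-30],[0,0,0]],
    [0.1,[110,0,-30],[0,0,0]],
    [0.1,[150,0,-30],[0,0,0]],
    [0.1,[190,0,-30],[0,0,0]],
  ],
)

```text
time_s: 17.6
ee_pos: [534.4, -303.9, 209.4]
ee_rot: [-180.0, -0.0, -68.5]
force: [0.5, -0.7, 0.9]
gripper_width: 81.8
```

Emit:
drive_tool(
  series=[
    [0.1,[40,0,0],[0,0,0]],
    [0.1,[80,0,0],[0,0,0]],
    [0.1,[100,0,0],[0,0,0]],
    [0.1,[100,0,0],[0,0,0]],
    [0.1,[100,0,0],[0,0,0]],
  ],
)

```text
time_s: 18.1
ee_pos: [570.3, -395.1, 208.4]
ee_rot: [180.0, 0.1, -68.6]
force: [-1.0, -0.2, -0.3]
gripper_width: 82.2
```

Run:
```python
from v import *
s=env.state();print(s['time_s'],s['ee_pos'],s['force'])
f=env.grab_frame('top');cv2.imwrite('pics/top13.png',f['image'][:,:,::-1])
px,py=464.5-1.9,-125.6-.7
u,v=np.round(proj(f,[[px,py,50]])[0]).astype(int)-35
im=cv2.resize(f['image'][v:v+70,u:u+70,::-1],None,fx=8,fy=8,interpolation=cv2.INTER_CUBIC)
for p in puller(px,py,21.5): draw(im,f,p,u,v,8)
draw(im,f,circ(px,py,8,28),u,v,8,(0,0,255))
cv2.imwrite('pics/tc13.png',im)
f=env.grab_frame('side');u,v=np.round(proj(f,[[px,py,50]])[0]).astype(int)-35
crop(f['image'],u,v,70,70,8,'pics/sc13.png')
```

```text
18.1 [ 570.25080111 -395.07065807  208.43733822] [-0.95632073 -0.18735018 -0.33204065]
```

View pics/tc13.png

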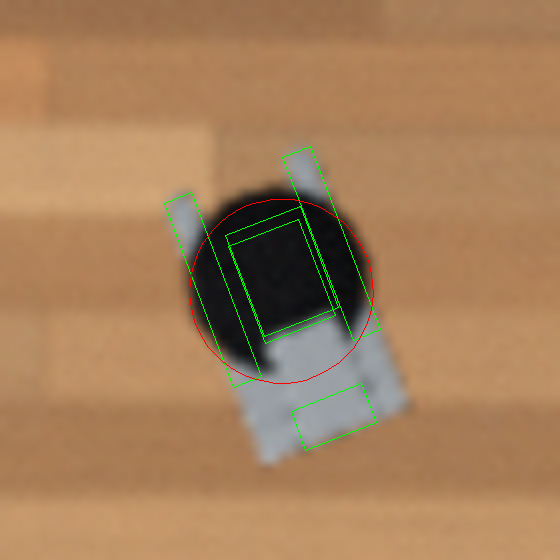

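View pics/sc13.png

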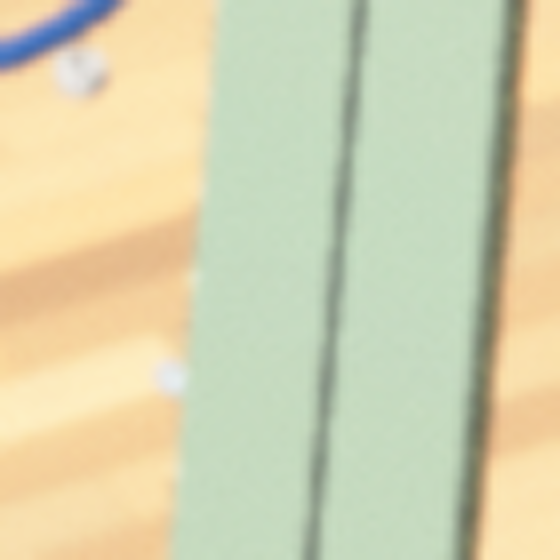

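View pics/top13.png

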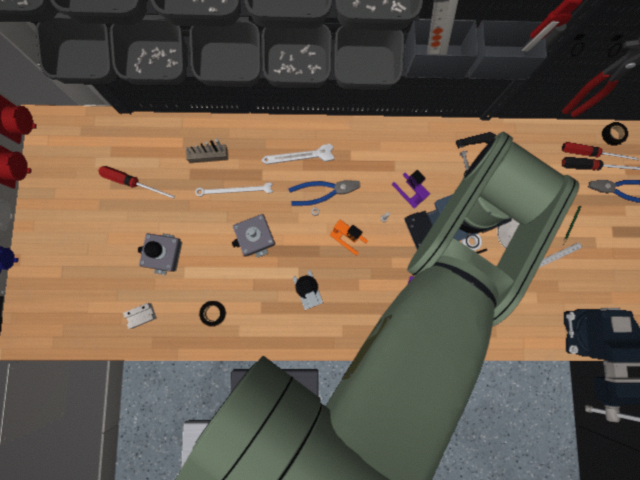

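```bash
python3 -c "
from workcell import env
print(env.job_done());s=env.state();print(s['time_s'],s['force'])"
```

```text
the job is handed in; nothing more can be done
None
the job is handed in; nothing more can be done
```

The wide cap is off its button, and the puller is standing on free worktop with the cap on its fork. I handed the job in at about 18 s of the 61 s allowed; no verdict is reported.

- **Pull:** I gripped the puller by its black grip and slid the fork centred under the wide cap. The last force reading during the straight pull up was about 13 N. The cap ended about 22 mm above its seat, level and still over the box.
- **Placing:** I set the puller down at about (463, -126) mm with light contact, about 6 N, then let go and moved the arm clear.
- **Last checks:** The top view shows the puller upright and the cap on its fork, centred under the grip to within a few mm. The small button looks undisturbed, and the force reading with the gripper clear was about zero.
- **Not confirmed:** The arm blocked the side camera, so the puller's upright stance was checked only from the wrist and top views.

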